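# Open an instrument case and take its insert out for washing

### The arm

A 7-joint arm with a two-finger parallel gripper is mounted at the origin on the work surface. World frame = base frame: x ahead of the robot, y to its left, z up, the work surface at z = 0. Lengths are in m, angles in rad, forces in N, time in s.
With the tool pointing down it reaches from about 0.4 to 0.875 m from the base axis. Payload 19.3 kg.
Tool frame: the origin (TCP) lies at the very end of the fingers, on their centre line; the grasp point (between the pads) lies 19 mm behind it; z points along the fingers, y is the direction in which the jaws open and shut (so a half turn about z gives the same grasp; the last joint's range is limited). The gripper opens to 85 mm and grips with 20 to 120 N. Pads are 22 mm wide; open, the fingers measure 114 mm over their backs; the gripper's body (76 mm by 85 mm) begins 54 mm behind the grasp point. The pads swing forward as they close: fully open they stand 13 mm farther back than shut.
Start: joints at [1.11, 0.521, -0.036, 1.599, 0.021, 1.021, -0.113], TCP at [0.238, -0.578, 0.231] pointing down, gripper open.
Joint ranges: [-2.91, 2.91], [-0.3, 2.13], [-1.5, 1.42], [0.17, 2.43], [-1.26, 4.41], [0.16, 1.93], [-2.52, 2.52]. Speed limits (rad/s): [1.89, 1.89, 2.39, 2.39, 3.01, 3.01, 3.01].

### API

Orientations are given as [roll, pitch, yaw] about the fixed x, y, z axes, in that order (R = Rz(yaw) Ry(pitch) Rx(roll)).
In Python, from workcell import bot, grab_frame, calibration, workorder gives the robot as it stands.
- The arm moves only by the tool move_arm, never from a script. Its arguments are lists of equal length, an entry for each row: "jaw": the closure in counts, from 0 (fully open) to 255 (shut); "dp": the shift along the tool's x, y, z in units of 800 mm (1.0 is 800 mm), a list of three; "rotation": the turn, a rotation vector about the tool's x, y, z in units of pi rad (1.0 is pi rad), a list of three. In form: {"jaw": [jaw, ...], "dp": [[dx, dy, dz], ...], "rotation": [[rx, ry, rz], ...]}. A call has 1 to 10 rows; each row shifts and turns the commanded pose from where the row before left it, along the tool's axes as they then stand; what a row does not reach is not made up. A row lasts 1/8 s, in which the tool goes at most 62.5 mm and 10.7 degrees, less where a joint would pass 70% of its speed; a pose out of reach is approached as far as the arm can. A call with a number of a shift or a turn outside -1 to 1 is refused whole. A call with a gripper value outside its range is refused whole. The fingers move at their own pace and stop on an object; "squeeze" is the grip in N (left out, the last holds). Time passes only in rows, so rows that do not move let the fingers close. It gives the time, the measured TCP pose, the force and the opening at its end, in the units of the state.
- bot.observe(): the state, without advancing time (a new reading comes with each control period).
- grab_frame(name): name is "scene" or "top"; returns the picture (400x640x3 uint8, blue, green, red); there is no depth.
- calibration(name): a dict with "camera_matrix" (3x3 intrinsics, pixels), "T" (4x4, takes a point from camera to world coordinates). Camera axes: x right, y down, z forward; pixel columns grow to the right and rows downward; lengths in m; the calibration is good to about 2 mm. A picture is of the moment at which its call begins. calibration takes no time and is no camera call.
- workorder.job_done(): hands the job in, once; it reports no verdict.
The state is a dict: "clock": time; "qpos": joint angles; "qd": joint speeds; "joint_efforts": joint torques, N m; "position": TCP position; "tool_rot": TCP orientation; "force": force on the tool from outside, world axes, zero at the start; "moment": the same for the moment, N m; "grip_width": finger opening in m.
Only numpy, scipy, OpenCV 4.12 (cv2) and the standard library are available. Lean on these libraries where they do the work, as an engineer would, in place of code of your own. Each camera call takes 0.05 s, during which the arm holds its last target. There are 200 camera calls.

### The job

Clear every small box off the lid of the instrument case into the steel tray, then lever the lid up with the blade of the spatula in the notch at the front of the case (no fingers on it until it stands a few centimetres open) and swing it right back until it stands open past upright; lay the spatula back on the blue pad. Turn the two red turn buttons well aside (most of a quarter turn), lift the metal insert out by its handle and lay it flat in the middle of the green mat, handle up. Do not disturb the bottle, the tub or the jar; something may be knocked aside while you work, so put it right.

Things in the scene. Friction and masses are not known exactly. Their poses are not given: they have to be found in the camera images.
- case: Fixed grey case, 170 (x) x 300 (y) x 90 mm high, walls 6 mm; top of the shut white lid at 100 mm. Origin: centre of the underside; +x to the hinge (far) side, -x to the front with the notch. Inside: grey decks at both y ends (|y| above 75 mm, top at 56 mm), each with a red turn button; between them the insert, on ledges at 50 mm, 2 to 4 mm clear all round, flush with the decks.
- notch (a point): Middle of the pry notch in the case's front wall, on the outer face: the notch is 60 mm wide (along y) and 14 mm high, from 76 mm up to the lid's underside at 90 mm, open into the case. A blade goes in here along the case's +x, under the lid. Axes as the case.
- lid_hinge (a point): Middle of the hinge line of the lid (line along the case's y), at the far top edge of the case: case x = +85 mm, height 90 mm. Axes as the case.
- lid (a joint): Angle of the white lid (170 x 300 x 10 mm, 160 g): 0 shut, 1.57 upright, stop at 2.0; its front edge rises and goes back about the hinge line. Hinge friction (0.22 N m) holds it at any angle; raising it at 140 mm from the hinge takes about 2.5 N. No handle; flush with the case's sides.
- lid_edge (a point): Middle of the lid's front lower edge, 170 mm from the hinge line.
- button_left (a joint): Red turn button on the +y deck, pivot at case x = 0, y = +105 mm: a bar 12 mm wide, 14 mm high, underside at 57.5 mm, reaching 45 mm from the pivot and 6 mm behind it. At 0 it points to the case's middle, over the insert's edge; + swings its free end to +x (hinge), - to -x (front); stops at 1.6. Turn it either way; beyond 1.0 rad is aside. Stays where left (0.03 N m).
- button_right (a joint): The same for the red turn button on the -y deck (pivot at case x = 0, y = -105 mm): mirrored, + swings the free end toward the hinge side (+x), - toward the front (-x).
- insert: Loose perforated aluminium insert panel, 150 (x) x 146 (y) x 6 mm, 250 g. Origin: centre of the underside. A blue handle stands in its middle, 60 mm long along x, 12 mm wide (y), its bar from 20 to 30 mm above the panel's underside, on two feet at the ends (open between).
- spatula: Loose spatula, 195 mm long, 90 g. Green handle 100 x 18 x 18 mm (x from -97.5 to +2.5 mm), thin steel blade 26 mm wide and 3 mm thick whose tip is at x = +97.5 mm; the blade is at mid height of the handle (9 mm above the underside). Origin: underside, mid length; +x points to the blade's tip. It balances near x = -17 mm.
- tool_mat: Fixed thick blue foam pad, 130 (x) x 250 (y) x 30 mm high, on top of which the spatula lies, along the pad's y. Origin: centre of the underside.
- tray: Fixed open steel tray, 220 (x) x 160 (y) x 22 mm, walls and floor 3 mm. Origin: centre of the underside.
- drying_mat: Fixed green mat, 230 x 230 x 4 mm. Origin: centre of the underside.
- box1: Loose blue plastic box, 70 (x) x 36 (y) x 30 mm high, about 90 g. Origin: centre of the underside. May be absent.
- box2: Loose orange plastic box, 70 (x) x 36 (y) x 30 mm high, about 90 g. Origin: centre of the underside. May be absent.
- box3: Loose grey plastic box, 70 (x) x 36 (y) x 30 mm high, about 90 g. Origin: centre of the underside. May be absent.
- bottle: Bystander: white bottle, 60 mm across, 170 mm high. Origin: centre of the underside.
- tub: Bystander: white bowl, 84 mm across, 60 mm high. Origin: centre of the underside.
- jar: Bystander: amber jar, 52 mm across, 65 mm high. Origin: centre of the underside.
There are look-alikes about, which are no part of the job. Of the things shaped like the box3, the grey one is meant.

How it is judged:
On the way, in this order (a step that is already met when the one before it is completed fails the run):
1. all boxes lie in the steel tray (x of box1 in the frame of tray between -0.095 and 0.095 m and y of box1 in the frame of tray between -0.068 and 0.068 m and height (world z) of each of box1, box2, box3 below 0.045 m and linear speed of each of box1, box2, box3 below 0.03 m/s and x of box2 in the frame of tray between -0.095 and 0.095 m and y of box2 in the frame of tray between -0.068 and 0.068 m and x of box3 in the frame of tray between -0.095 and 0.095 m and y of box3 in the frame of tray between -0.068 and 0.068 m), for 0.2 s.
2. the lid is being raised by the spatula (value of joint lid above 0.2 rad and contact force between spatula and lid above 0.3 N), for 0.1 s.
3. the lid stands open past upright (value of joint lid above 1.57 rad), for 0.2 s.
4. both turn buttons are turned aside ((value of joint button_left above 1 rad or value of joint button_left below -1 rad) and (value of joint button_right above 1 rad or value of joint button_right below -1 rad)), for 0.2 s.
5. the insert is out of the case (height (world z) of insert above 0.1 m), for 0.1 s.
At the end, for the whole second after the job is handed in: Boxes in the tray; spatula on the blue pad (middle within 55 mm in x, 60 mm in y of its centre); lid past upright; both buttons over 1.0 rad aside; insert flat, handle up, on the green mat, centres within 60 mm; all at rest (all of step 1 and all of step 4 and x of spatula in the frame of tool_mat between -0.055 and 0.055 m and y of spatula in the frame of tool_mat between -0.06 and 0.06 m and height (world z) of spatula below 0.045 m and linear speed of each of spatula, insert below 0.03 m/s and horizontal distance between insert and drying_mat below 0.06 m and height (world z) of insert below 0.015 m and angle between insert's own z axis and vertical below 0.1 rad and value of joint lid above 1.57 rad); the robot touches nothing.
It fails at once if the fingers force the lid up (press on it while it is between 0.05 and 0.18 rad open) (value of joint lid between 0.05 and 0.18 rad and contact force between the fingers and lid above 2 N).
It fails at once if the bottle, the tub or the jar is moved more than 40 mm (distance of any of bottle, tub, jar from where it was at the start of the episode above 0.04 m).
Of box1, box2, box3 only 2 to 3 are there at a start; the rules pass over those that are not, and their reading is None.
At some moment in a run one of spatula, box1, box2, box3 may be knocked a few centimetres aside while the robot is not near it.
It also fails if it takes over 208 s, if anything falls off the work surface, if the arm or the gripper's body presses on something with over 40 N, if the wrist force passes 120 N, or if a joint passes its speed limit or range.

## Working session

There is one attempt and no reset: what is moved stays moved. The work goes in short steps, Python scripts to look and compute and a tool call to move; the robot and the scene stay as the last step left them, time stands still between calls to the robot, and variables do not carry over. Pictures are saved under pics/ and viewed, about 12 in all and at most 16, crops included, and the job is handed in when it is done.

Besides the shell and the picture viewer there is one more tool, called after "Call:" as name(argument=value, ...), one argument or row to a line, values as JSON. move_arm: Moves the arm, as the interface text tells. Shifts and turns lie within -1 to 1; 1 stands for 800 mm of shift or pi rad of turn. Its arguments: {"type":"object","properties":{"jaw":{"type":"array","items":{"type":"number"}},"dp":{"type":"array","items":{"type":"array","items":{"type":"number","minimum":-1,"maximum":1}}},"rotation":{"type":"array","items":{"type":"array","items":{"type":"number","minimum":-1,"maximum":1}}},"squeeze":{"type":"number"}},"required":["jaw","dp","rotation"]}

```bash
ls; mkdir -p pics; python3 - <<'E'
from workcell import bot, grab_frame, calibration
import cv2,numpy as np
print(bot.observe())
for n in("scene","top"):
    im=grab_frame(n); cv2.imwrite(f"pics/{n}0.png",im); c=calibration(n); print(n,np.round(c["camera_matrix"],1).tolist(),np.round(c["T"],3).tolist())
E
```

```text
pics
{'clock': 0.0, 'qpos': array([ 1.10979212,  0.52201725, -0.03630972,  1.60001597,  0.02116111,
        1.02107157, -0.11277796]), 'qd': array([ 6.03236572e-04, -1.22943996e-03,  1.97555510e-04, -1.61481127e-03,
        3.03669632e-04, -7.24091062e-05, -7.30783819e-04]), 'joint_efforts': array([ 2.39274217e-03, -9.27112913e+01,  1.98090144e+00, -3.69924474e+01,
        1.80024351e-02,  8.16272426e-03,  1.69334130e-04]), 'position': array([ 0.23792066, -0.5775791 ,  0.23072104]), 'tool_rot': array([-3.14046522e+00,  5.56889270e-05,  3.90780780e-01]), 'force': array([ 0.1188193 ,  0.17631412, -0.34204465]), 'moment': array([-0.01465718,  0.0094124 , -0.05858763]), 'grip_width': 0.08531516692797997}
scene [[409.8, 0.0, 320.5], [0.0, 409.8, 198.7], [0.0, 0.0, 1.0]] [[-0.518, 0.712, -0.474, 1.11], [0.855, 0.435, -0.281, 0.276], [0.006, -0.551, -0.834, 0.964], [0.0, 0.0, 0.0, 1.0]]
top [[424.6, 0.0, 308.1], [0.0, 424.6, 197.8], [0.0, 0.0, 1.0]] [[0.023, -0.995, 0.093, 0.485], [-1.0, -0.023, 0.004, -0.019], [-0.002, -0.093, -0.996, 1.389], [0.0, 0.0, 0.0, 1.0]]
```

View pics/top0.png

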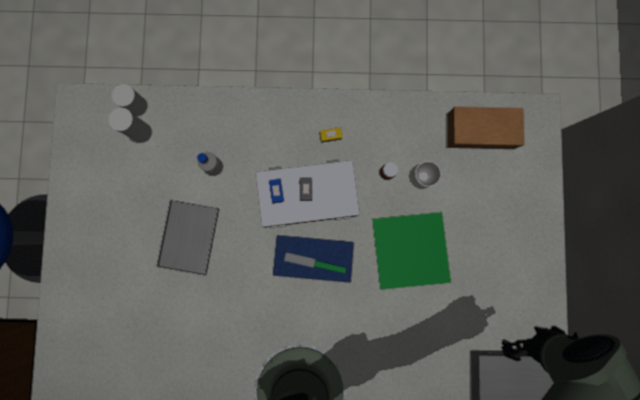

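View pics/scene0.png

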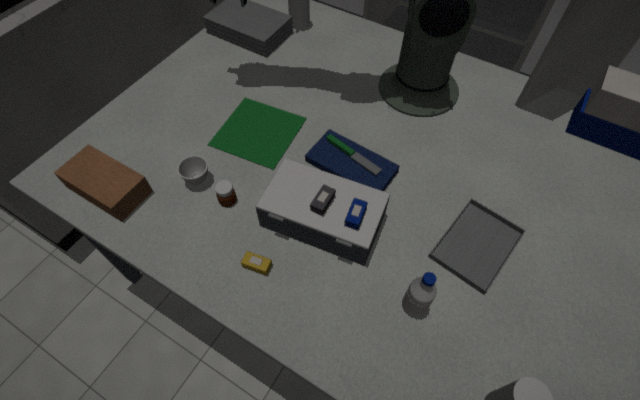

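The pictures show the blue box at (276,190) and the grey box at (306,189) on the white lid. A yellow look-alike lies on the table at (331,134), and a brown block at (488,127). The tray is at (188,238), the blue pad with the spatula at (313,259), the green mat at (412,250), the bottle at (207,162), the jar at (389,171) and the tub at (427,175).

```bash
cat > h.py <<'E'
import cv2,numpy as np
from workcell import bot, grab_frame, calibration, workorder
def ray(n,uv,z):
    c=calibration(n);T=np.array(c["T"]);K=np.array(c["camera_matrix"])
    uv=np.atleast_2d(uv).astype(float)
    d=np.linalg.solve(K,np.c_[uv,np.ones(len(uv))].T).T@T[:3,:3].T
    s=(z-T[2,3])/d[:,2]
    return T[:3,3]+d*s[:,None]
def proj(n,P):
    c=calibration(n);T=np.array(c["T"]);K=np.array(c["camera_matrix"])
    q=(np.atleast_2d(P)-T[:3,3])@T[:3,:3]@K.T
    return q[:,:2]/q[:,2:]
def blobs(im,lo,hi,roi=None,amin=60):
    hsv=cv2.cvtColor(im,cv2.COLOR_BGR2HSV);m=cv2.inRange(hsv,np.array(lo),np.array(hi))
    if roi:
        k=np.zeros_like(m);x0,y0,x1,y1=roi;k[y0:y1,x0:x1]=255;m&=k
    cs,_=cv2.findContours(m,cv2.RETR_EXTERNAL,cv2.CHAIN_APPROX_NONE)
    return sorted([c[:,0,:] for c in cs if cv2.contourArea(c)>amin],key=lambda c:-cv2.contourArea(c))
def rect(n,c,z):
    "min-area rectangle of contour cast on plane z: centre, sizes (long, short) mm, yaw of long side deg"
    P=ray(n,c,z)[:,:2]
    (cx,cy),(w,h),a=cv2.minAreaRect((P*1000).astype(np.float32))
    if w<h:w,h,a=h,w,a+90
    return np.round([cx,cy,w,h,(a+90)%180-90],1)
E
python3 - <<'E'
from h import *
im=cv2.imread("pics/top0.png");hsv=cv2.cvtColor(im,cv2.COLOR_BGR2HSV)
for p in [(276,183),(276,190),(306,182),(330,200),(300,260),(330,267),(290,275),(410,250),(188,238),(171,238),(240,220),(331,138),(310,262)]: print(p,hsv[p[1],p[0]])
def s(name,lo,hi,roi,z):
    for c in blobs(im,lo,hi,roi)[:3]: print(name,rect("top",c,z),cv2.boundingRect(c))
s("pad",(105,120,20),(125,255,255),(265,230,365,290),.03)
s("green",(50,120,40),(75,255,255),(360,200,460,300),.004)
s("sp",(50,120,40),(75,255,255),(265,230,360,290),.048)
s("blue",(105,120,60),(125,255,255),(255,165,330,210),.13)
s("lid",(0,0,120),(180,60,255),(245,150,370,235),.1)
cv2.imwrite("pics/c1.png",cv2.resize(im[120:300,150:460],None,fx=2.5,fy=2.5,interpolation=cv2.INTER_CUBIC)*2)
E
```

```text
(276, 183) [110 214 107]
(276, 190) [ 15  23 135]
(306, 182) [135   7  69]
(330, 200) [111  13 142]
(300, 260) [ 0  0 99]
(330, 267) [ 68 184  94]
(290, 275) [110 157  65]
(410, 250) [ 69 188  92]
(188, 238) [60  3 90]
(171, 238) [ 0  0 88]
(240, 220) [ 36  11 120]
(331, 138) [ 25 226 124]
(310, 262) [  0   0 100]
pad [419.9 -34.2 241.6 121.3  86.2] (274, 236, 79, 46)
green [ 452.5 -350.6  225.1  225.     6.9] (373, 213, 77, 76)
sp [396.1 -86.6  96.1  16.   78.2] (315, 261, 31, 12)
blue [622.6  82.2  67.2  32.4  10.5] (270, 179, 13, 24)
lid [629.5 -12.  393.4 236.   86.4] (245, 150, 125, 85)
lid [549.9 138.3 116.6  75.7   2.1] (245, 196, 26, 39)
lid [513.4 -61.5  42.4  33.2 -88.7] (316, 223, 15, 12)
```

View pics/c1.png

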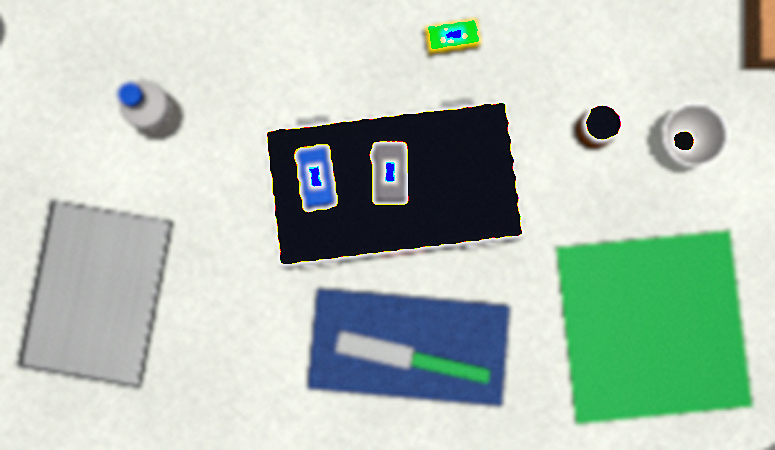

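```bash
python3 - <<'E'
from h import *
im=cv2.imread("pics/top0.png");hsv=cv2.cvtColor(im,cv2.COLOR_BGR2HSV)
f=lambda a:np.array(a)/2.5+[150,120]-.3
for nm,a,z in [("lid",[(268,131),(505,104),(521,235),(283,265)],.1),("tray",[(52,201),(173,221),(140,386),(18,367)],.022),("grey",[(373,142),(407,142),(407,204),(373,204)],.13),("spat",[(337,333),(490,369),(488,384),(335,352)],.045)]:
    P=ray("top",f(a),z);print(nm,rect("top",f(a).astype(np.float32),z),np.round(P[:,:2],3).tolist())
for lo in(128,132,136):
    for c in blobs(im,(0,0,lo),(180,60,255),(245,150,370,235),500)[:1]: print(lo,rect("top",c,.1))
m=blobs(im,(0,0,40),(180,40,112),(290,170,322,208),100)
for c in m: print("grey",rect("top",c,.13))
# scene checks
s=cv2.imread("pics/scene0.png")
for c in blobs(s,(105,120,50),(125,255,255),(300,120,405,235)): print("scene blue",cv2.boundingRect(c),c.mean(0))
for c in blobs(s,(50,100,40),(75,255,255),(320,130,365,160),30): print("scene sp",rect("scene",c,.045))
print(proj("scene",[[.623,.082,.13],[.63,.01,.13],[.608,-.0,.1]]))
E
```

```text
lid [620.5 -12.3 292.9 165.3 -81.7] [[0.681, 0.144], [0.721, -0.146], [0.561, -0.167], [0.518, 0.121]]
tray [477.5 367.8 217.  159.2  -8.5] [[0.595, 0.431], [0.573, 0.273], [0.362, 0.306], [0.382, 0.463]]
grey [629.4  -6.6  74.5  40.7   1.3] [[0.666, 0.015], [0.667, -0.026], [0.593, -0.028], [0.592, 0.013]]
spat [403.5 -38.8 198.6  23.6  78.2] [[0.435, 0.056], [0.395, -0.137], [0.376, -0.135], [0.412, 0.058]]
128 [621.3 -11.5 296.6 165.3 -81.6]
132 [620.8 -10.6 293.9 163.3 -81.7]
136 [621.  -10.7 292.7 161.8 -81.6]
grey [630.6  -6.   69.1  38.8   1.4]
scene blue (306, 131, 91, 58) [352.11675127 160.58883249]
scene blue (346, 199, 21, 26) [356.08955224 211.29850746]
scene sp [392.7 -84.1  99.8  19.9  79.3]
[[354.32485495 210.53884227]
 [326.98296351 199.52203163]
 [327.79439347 198.1153932 ]]
```

```bash
cat >> h.py <<'E'
import json,math
def plan(wps,start=None,step=.05,dth=9.):
    "rows (tool down) through waypoints (x,y,z,yaw deg[,rows]); from the measured pose or start"
    if start is None:
        o=bot.observe();p=o["position"];y=math.degrees(o["tool_rot"][2])
    else: p=np.array(start[:3]);y=start[3]
    for w in wps:
        q=np.array(w[:3]);n=max(1,math.ceil(np.linalg.norm(q-p)/step),math.ceil(abs(w[3]-y)/dth))
        if len(w)>4:n=max(n,w[4])
        d=(q-p)/n;dy=(w[3]-y)/n;D=[]
        for i in range(n):
            a=math.radians(y+i*dy)
            v=[d[0]*math.cos(a)+d[1]*math.sin(a),d[0]*math.sin(a)-d[1]*math.cos(a),-d[2]]
            D.append([round(t/.8,4) for t in v])
        print(w,n,"rows, rz",round(-dy/180,4));print(json.dumps(D if abs(dy)>.01 else D[:1]).replace(" ",""))
        p,y=q,w[3]
def st():
    o=bot.observe();print("t",round(o["clock"],2),np.round(o["position"],4),np.round(np.degrees(o["tool_rot"]),2),"F",np.round(o["force"],1),"w",round(o["grip_width"]*1000,1),"q",np.round(o["qpos"],2))
E
python3 -c "
from h import *
plan([(.6226,.0822,.24,190.5),(.6226,.0822,.108,190.5)])"
```

```text
(0.6226, 0.0822, 0.24, 190.5) 19 rows, rz -0.0492
[[0.0399,-0.0305,-0.0006],[0.0441,-0.024,-0.0006],[0.0473,-0.0169,-0.0006],[0.0494,-0.0094,-0.0006],[0.0502,-0.0017,-0.0006],[0.0499,0.006,-0.0006],[0.0484,0.0136,-0.0006],[0.0457,0.0209,-0.0006],[0.0419,0.0277,-0.0006],[0.0372,0.0338,-0.0006],[0.0315,0.0391,-0.0006],[0.0252,0.0435,-0.0006],[0.0182,0.0468,-0.0006],[0.0107,0.0491,-0.0006],[0.0031,0.0502,-0.0006],[-0.0047,0.05,-0.0006],[-0.0123,0.0487,-0.0006],[-0.0197,0.0462,-0.0006],[-0.0265,0.0427,-0.0006]]
(0.6226, 0.0822, 0.108, 190.5) 3 rows, rz -0.0
[[-0.0,0.0,0.055]]
```

Call:
move_arm(
  jaw=[0,0,0,0,0,0,0,0,0,0],
  dp=[
    [0.04,-0.03,-0.001],
    [0.044,-0.024,-0.001],
    [0.047,-0.017,-0.001],
    [0.049,-0.009,-0.001],
    [0.05,-0.002,-0.001],
    [0.05,0.006,-0.001],
    [0.048,0.014,-0.001],
    [0.046,0.021,-0.001],
    [0.042,0.028,-0.001],
    [0.037,0.034,-0.001],
  ],
  rotation=[
    [0,0,-0.049],
    [0,0,-0.049],
    [0,0,-0.049],
    [0,0,-0.049],
    [0,0,-0.049],
    [0,0,-0.049],
    [0,0,-0.049],
    [0,0,-0.049],
    [0,0,-0.049],
    [0,0,-0.049],
  ],
  squeeze=40,
)

```text
clock: 1.35
position: [0.4422, -0.231, 0.2393]
tool_rot: [-3.141, -0.0, 1.935]
force: [0.9, -1.2, 0.9]
grip_width: 0.0852
```

Call:
move_arm(
  jaw=[0,0,0,0,0,0,0,0,0],
  dp=[
    [0.031,0.039,-0.001],
    [0.025,0.043,-0.001],
    [0.018,0.047,-0.001],
    [0.011,0.049,-0.001],
    [0.003,0.05,-0.001],
    [-0.005,0.05,-0.001],
    [-0.012,0.049,-0.001],
    [-0.02,0.046,-0.001],
    [-0.026,0.043,-0.001],
  ],
  rotation=[
    [0,0,-0.049],
    [0,0,-0.049],
    [0,0,-0.049],
    [0,0,-0.049],
    [0,0,-0.049],
    [0,0,-0.049],
    [0,0,-0.049],
    [0,0,-0.049],
    [0,0,-0.049],
  ],
)

```text
clock: 2.48
position: [0.6262, 0.0794, 0.2462]
tool_rot: [-3.142, -0.001, -2.963]
force: [0.6, -0.3, 0.2]
grip_width: 0.0855
```

```bash
python3 -c "
from h import *
st();o=bot.observe();y=math.degrees(o['tool_rot'][2])
plan([(.6226,.0822,.108,190.5)],start=[*o['position'],y%360])"
```

```text
t 2.48 [0.6262 0.0794 0.2462] [-1.8000e+02 -3.0000e-02 -1.6977e+02] F [ 0.6 -0.3  0.2] w 85.5 q [ 0.31  0.64 -0.83  1.54  0.49  1.19  1.13]
(0.6226, 0.0822, 0.108, 190.5) 3 rows, rz -0.0005
[[0.0013,0.0014,0.0576],[0.0013,0.0014,0.0576],[0.0012,0.0014,0.0576]]
```

Call:
move_arm(
  jaw=[0,0,0,0,230,230,230,230,230,230],
  dp=[
    [0.001,0.001,0.055],
    [0.001,0.001,0.055],
    [0.001,0.001,0.045],
    [0.001,0.001,0.018],
    [0,0,0],
    [0,0,0],
    [0,0,0],
    [0,0,0],
    [0,0,-0.05],
    [0,0,-0.07],
  ],
  rotation=[
    [0,0,-0.001],
    [0,0,0],
    [0,0,0],
    [0,0,0],
    [0,0,0],
    [0,0,0],
    [0,0,0],
    [0,0,0],
    [0,0,0],
    [0,0,0],
  ],
)

```text
clock: 3.72
position: [0.6214, 0.0809, 0.205]
tool_rot: [3.141, -0.002, -2.964]
force: [0.8, -0.7, -0.8]
grip_width: 0.0355
```

```bash
python3 -c "
from h import *
st();o=bot.observe();y=math.degrees(o['tool_rot'][2])
plan([(.522,.361,.22,171.5),(.522,.361,.014,171.5)],start=[*o['position'],y%360])"
```

```text
t 3.73 [0.6214 0.0809 0.205 ] [ 1.7999e+02 -9.0000e-02 -1.6984e+02] F [ 0.8 -0.7 -0.8] w 35.5 q [ 0.3   0.67 -0.81  1.59  0.53  1.11  1.1 ]
(0.522, 0.361, 0.22, 171.5) 6 rows, rz 0.0173
[[0.0101,0.0611,-0.0031],[0.0134,0.0605,-0.0031],[0.0167,0.0596,-0.0031],[0.0199,0.0587,-0.0031],[0.023,0.0575,-0.0031],[0.0261,0.0562,-0.0031]]
(0.522, 0.361, 0.014, 171.5) 5 rows, rz -0.0
[[0.0,0.0,0.0515]]
```

Call:
move_arm(
  jaw=[230,230,230,230,230,230],
  dp=[
    [0.01,0.061,-0.003],
    [0.013,0.06,-0.003],
    [0.017,0.06,-0.003],
    [0.02,0.059,-0.003],
    [0.023,0.057,-0.003],
    [0.026,0.056,-0.003],
  ],
  rotation=[
    [0,0,0.017],
    [0,0,0.017],
    [0,0,0.017],
    [0,0,0.017],
    [0,0,0.017],
    [0,0,0.017],
  ],
)

```text
clock: 4.47
position: [0.5216, 0.3621, 0.2194]
tool_rot: [3.141, 0.001, 2.996]
force: [-0.2, 0.0, -1.5]
grip_width: 0.0354
```

Call:
move_arm(
  jaw=[230,230,230,230,230,230,0,0,0],
  dp=[
    [0,0,0.06],
    [0,0,0.06],
    [0,0,0.06],
    [0,0,0.05],
    [0,0,0.015],
    [0,0,0.01],
    [0,0,0],
    [0,0,0],
    [0,0,0],
  ],
  rotation=[
    [0,0,0],
    [0,0,0],
    [0,0,0],
    [0,0,0],
    [0,0,0],
    [0,0,0],
    [0,0,0],
    [0,0,0],
    [0,0,0],
  ],
)

```text
clock: 5.6
position: [0.5225, 0.3609, 0.0154]
tool_rot: [3.141, 0.001, 2.998]
force: [-0.6, -0.9, 1.3]
grip_width: 0.0848
```

```bash
python3 -c "
from h import *
st();o=bot.observe();y=math.degrees(o['tool_rot'][2])
im=grab_frame('top');cv2.imwrite('pics/t1.png',im)
for c in blobs(im,(0,0,40),(180,40,112),(290,170,322,208),100): print('grey',rect('top',c,.13))
for c in blobs(im,(105,120,60),(125,255,255),(150,165,330,280),50): print('blue',cv2.boundingRect(c),rect('top',c,.033))
p=o['position']
plan([(p[0],p[1],.2,171.5),(.6303,-.0062,.2,181.4),(.6303,-.0062,.108,181.4)],start=[*p,y%360])"
```

```text
t 5.6 [0.5225 0.3609 0.0154] [1.7996e+02 5.0000e-02 1.7178e+02] F [-0.6 -0.9  1.3] w 84.8 q [-0.3   0.89 -0.61  1.68  0.68  0.8   0.2 ]
grey [630.6  -4.5  69.1  35.9   1.3]
blue (276, 236, 54, 44) [422.2  -2.1 175.7 121.   86.2]
(np.float64(0.5225084521746092), np.float64(0.3608945249066585), 0.2, 171.5) 4 rows, rz 0.0004
[[0.0,0.0,-0.0577],[0.0,0.0,-0.0577],[0.0,0.0,-0.0577],[0.0,0.0,-0.0577]]
(0.6303, -0.0062, 0.2, 181.4) 8 rows, rz -0.0069
[[-0.0251,-0.0542,-0.0],[-0.024,-0.0548,-0.0],[-0.0228,-0.0553,-0.0],[-0.0216,-0.0558,-0.0],[-0.0204,-0.0562,-0.0],[-0.0191,-0.0566,-0.0],[-0.0179,-0.057,-0.0],[-0.0167,-0.0574,-0.0]]
(0.6303, -0.0062, 0.108, 181.4) 2 rows, rz -0.0
[[-0.0,0.0,0.0575]]
```

Call:
move_arm(
  jaw=[0,0,0,0],
  dp=[
    [0,0,-0.058],
    [0,0,-0.058],
    [0,0,-0.058],
    [0,0,-0.058],
  ],
  rotation=[
    [0,0,0],
    [0,0,0],
    [0,0,0],
    [0,0,0],
  ],
)

```text
clock: 6.15
position: [0.522, 0.3606, 0.202]
tool_rot: [3.141, 0.0, 2.998]
force: [0.5, -0.8, 0.0]
grip_width: 0.0854
```

Call:
move_arm(
  jaw=[0,0,0,0,0,0,0,0,0],
  dp=[
    [-0.025,-0.054,0],
    [-0.024,-0.055,0],
    [-0.023,-0.055,0],
    [-0.022,-0.056,0],
    [-0.02,-0.056,0],
    [-0.019,-0.057,0],
    [-0.018,-0.057,0],
    [-0.017,-0.057,0],
    [0,0,0],
  ],
  rotation=[
    [0,0,-0.007],
    [0,0,-0.007],
    [0,0,-0.007],
    [0,0,-0.007],
    [0,0,-0.007],
    [0,0,-0.007],
    [0,0,-0.007],
    [0,0,-0.007],
    [0,0,0],
  ],
)

```text
clock: 7.28
position: [0.6332, -0.0099, 0.1999]
tool_rot: [-3.14, -0.0, -3.114]
force: [0.0, 0.6, -0.2]
grip_width: 0.0852
```

```bash
python3 -c "
from h import *
st();o=bot.observe();y=math.degrees(o['tool_rot'][2])
plan([(.6303,-.0055,.108,181.4)],start=[*o['position'],y%360])
plan([(.6303,-.0055,.22,181.4),(.433,.3747,.22,171.5),(.433,.3747,.014,171.5)])"
```

```text
t 7.28 [ 0.6332 -0.0099  0.1999] [-179.92   -0.   -178.44] F [ 0.   0.6 -0.2] w 85.2 q [ 0.41  0.67 -0.77  1.58  0.51  1.1   1.11]
(0.6303, -0.0055, 0.108, 181.4) 2 rows, rz 0.0004
[[0.0018,0.0028,0.0574],[0.0018,0.0028,0.0574]]
(0.6303, -0.0055, 0.22, 181.4) 40 rows, rz -0.05
[[0.0001,0.0001,-0.0006],[0.0001,0.0002,-0.0006],[0.0,0.0002,-0.0006],[0.0,0.0002,-0.0006],[-0.0,0.0002,-0.0006],[-0.0,0.0002,-0.0006],[-0.0001,0.0002,-0.0006],[-0.0001,0.0001,-0.0006],[-0.0001,0.0001,-0.0006],[-0.0001,0.0001,-0.0006],[-0.0001,0.0001,-0.0006],[-0.0002,0.0001,-0.0006],[-0.0002,0.0,-0.0006],[-0.0002,0.0,-0.0006],[-0.0002,-0.0,-0.0006],[-0.0002,-0.0,-0.0006],[-0.0002,-0.0001,-0.0006],[-0.0001,-0.0001,-0.0006],[-0.0001,-0.0001,-0.0006],[-0.0001,-0.0001,-0.0006],[-0.0001,-0.0001,-0.0006],[-0.0001,-0.0002,-0.0006],[-0.0,-0.0002,-0.0006],[-0.0,-0.0002,-0.0006],[0.0,-0.0002,-0.0006],[0.0,-0.0002,-0.0006],[0.0001,-0.0002,-0.0006],[0.0001,-0.0001,-0.0006],[0.0001,-0.0001,-0.0006],[0.0001,-0.0001,-0.0006],[0.0001,-0.0001,-0.0006],[0.0002,-0.0001,-0.0006],[0.0002,-0.0,-0.0006],[0.0002,-0.0,-0.0006],[0.0002,0.0,-0.0006],[0.0002,0.0,-0.0006],[0.0002,0.0001,-0.0006],[0.0001,0.0001,-0.0006],[0.0001,0.0001,-0.0006],[0.0001,0.0001,-0.0006]]
(0.433, 0.3747, 0.22, 171.5) 9 rows, rz 0.0061
[[0.0261,0.0535,-0.0],[0.0271,0.0529,-0.0],[0.0281,0.0524,-0.0],[0.0291,0.0519,-0.0],[0.0301,0.0513,-0.0],[0.0311,0.0507,-0.0],[0.0321,0.0501,-0.0],[0.033,0.0495,-0.0],[0.034,0.0488,-0.0]]
(0.433, 0.3747, 0.014, 171.5) 5 rows, rz -0.0
[[0.0,0.0,0.0515]]
```

Call:
move_arm(
  jaw=[0,0,0,230,230,230,230,230,230],
  dp=[
    [0.002,0.003,0.055],
    [0.002,0.003,0.045],
    [0,0,0.015],
    [0,0,0],
    [0,0,0],
    [0,0,0],
    [0,0,0],
    [0,0,-0.07],
    [0,0,-0.07],
  ],
  rotation=[
    [0,0,0],
    [0,0,0],
    [0,0,0],
    [0,0,0],
    [0,0,0],
    [0,0,0],
    [0,0,0],
    [0,0,0],
    [0,0,0],
  ],
)

```text
clock: 8.4
position: [0.629, -0.0007, 0.2221]
tool_rot: [3.141, -0.0, -3.109]
force: [1.0, -0.6, -0.4]
grip_width: 0.0352
```

Call:
move_arm(
  jaw=[230,230,230,230,230,230,230,230,230,230],
  dp=[
    [0.026,0.053,0],
    [0.027,0.053,0],
    [0.028,0.052,0],
    [0.029,0.052,0],
    [0.03,0.051,0],
    [0.031,0.051,0],
    [0.032,0.05,0],
    [0.033,0.05,0],
    [0.034,0.049,0],
    [0,0,0],
  ],
  rotation=[
    [0,0,0.006],
    [0,0,0.006],
    [0,0,0.006],
    [0,0,0.006],
    [0,0,0.006],
    [0,0,0.006],
    [0,0,0.006],
    [0,0,0.006],
    [0,0,0.006],
    [0,0,0],
  ],
)

```text
clock: 9.65
position: [0.4266, 0.3809, 0.2211]
tool_rot: [3.139, -0.0, 3.01]
force: [-0.4, -1.3, -0.5]
grip_width: 0.0352
```

```bash
python3 -c "
from h import *
st()
plan([(.433,.3747,.014,171.5)])"
```

```text
t 9.65 [0.4266 0.3809 0.2211] [ 1.7988e+02 -1.0000e-02  1.7244e+02] F [-0.4 -1.3 -0.5] w 35.2 q [-0.27  0.56 -0.81  1.73  0.45  1.05  0.21]
(0.433, 0.3747, 0.014, 171.5) 5 rows, rz 0.001
[[-0.0018,-0.0013,0.0518],[-0.0018,-0.0013,0.0518],[-0.0018,-0.0013,0.0518],[-0.0018,-0.0013,0.0518],[-0.0018,-0.0013,0.0518]]
```

Call:
move_arm(
  jaw=[230,230,230,230,230,230,0,0,0],
  dp=[
    [-0.002,-0.001,0.06],
    [-0.002,-0.001,0.06],
    [-0.002,-0.001,0.06],
    [-0.002,-0.001,0.05],
    [-0.001,-0.002,0.017],
    [0,0,0.01],
    [0,0,0],
    [0,0,0],
    [0,0,0],
  ],
  rotation=[
    [0,0,0.001],
    [0,0,0.001],
    [0,0,0.001],
    [0,0,0.001],
    [0,0,0],
    [0,0,0],
    [0,0,0],
    [0,0,0],
    [0,0,0],
  ],
)

```text
clock: 10.78
position: [0.4359, 0.3719, 0.0153]
tool_rot: [3.141, 0.001, 2.992]
force: [-0.0, -0.3, 0.8]
grip_width: 0.0851
```

Call:
move_arm(
  jaw=[0,0,0,0],
  dp=[
    [0,0,-0.058],
    [0,0,-0.058],
    [0,0,-0.058],
    [0,0,-0.058],
  ],
  rotation=[
    [0,0,0],
    [0,0,0],
    [0,0,0],
    [0,0,0],
  ],
)

```text
clock: 11.28
position: [0.4354, 0.3715, 0.2021]
tool_rot: [3.141, 0.0, 2.992]
force: [1.5, -0.2, 0.7]
grip_width: 0.0857
```

```bash
python3 -c "
from h import *
st()
plan([(.4025,-.051,.2,78.2)])"
```

```text
t 11.28 [0.4354 0.3715 0.2021] [1.7998e+02 2.0000e-02 1.7144e+02] F [ 1.5 -0.2  0.7] w 85.7 q [-0.26  0.58 -0.79  1.74  0.47  1.02  0.2 ]
(0.4025, -0.051, 0.2, 78.2) 11 rows, rz 0.0471
[[-0.0035,-0.048,0.0002],[-0.0105,-0.047,0.0002],[-0.0173,-0.0449,0.0002],[-0.0237,-0.0419,0.0002],[-0.0297,-0.0379,0.0002],[-0.0349,-0.0332,0.0002],[-0.0394,-0.0276,0.0002],[-0.0431,-0.0215,0.0002],[-0.0458,-0.0149,0.0002],[-0.0475,-0.008,0.0002],[-0.0481,-0.0009,0.0002]]
```

```bash
python3 -c "
from h import *
im=grab_frame('top');cv2.imwrite('pics/t2.png',im)
s=grab_frame('scene');cv2.imwrite('pics/s2.png',s)
for c in blobs(im,(50,120,40),(75,255,255),(265,230,360,290),30): print('sp',rect('top',c,.048))
for c in blobs(im,(105,120,60),(125,255,255),(150,165,260,280),30): print('blue',cv2.boundingRect(c),rect('top',c,.033))
a=np.hstack([im[150:290,140:340],s[150:290,380:580]])
cv2.imwrite('pics/c2.png',np.clip(cv2.resize(a,None,fx=2,fy=2)*1.7,0,255).astype('uint8'))"
```

```text
sp [396.1 -86.6  96.1  16.   78.2]
blue (184, 212, 15, 22) [523.1 357.   68.9  35.2  -8.5]
```

View pics/c2.png

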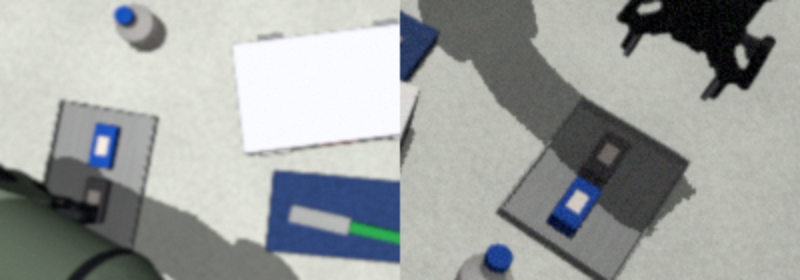

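Both boxes lie in the tray: blue at crop (103,145), grey at (95,190). The lid is empty and the spatula has not moved.

Call:
move_arm(
  jaw=[0,0,0,0,0,0,0,0,0,0],
  dp=[
    [-0.003,-0.048,0],
    [-0.01,-0.047,0],
    [-0.017,-0.045,0],
    [-0.024,-0.042,0],
    [-0.03,-0.038,0],
    [-0.035,-0.033,0],
    [-0.039,-0.028,0],
    [-0.043,-0.021,0],
    [-0.046,-0.015,0],
    [-0.047,-0.008,0],
  ],
  rotation=[
    [0,0,0.047],
    [0,0,0.047],
    [0,0,0.047],
    [0,0,0.047],
    [0,0,0.047],
    [0,0,0.047],
    [0,0,0.047],
    [0,0,0.047],
    [0,0,0.047],
    [0,0,0.047],
  ],
)

```text
clock: 12.62
position: [0.4051, -0.0133, 0.2003]
tool_rot: [3.141, 0.0, 1.511]
force: [0.7, 0.3, -0.6]
grip_width: 0.0856
```

Call:
move_arm(
  jaw=[100,100,100],
  dp=[
    [-0.048,-0.001,0],
    [0,0,0.05],
    [0,0,0.05],
  ],
  rotation=[
    [0,0,0.047],
    [0,0,0],
    [0,0,0],
  ],
)

```text
clock: 13.0
position: [0.4027, -0.0508, 0.1196]
tool_rot: [3.14, -0.0, 1.367]
force: [0.9, 0.8, -0.8]
grip_width: 0.0516
```

```bash
python3 -c "
from h import *
st()
plan([(.4025,-.051,.035,78.2)])"
```

```text
t 13.0 [ 0.4027 -0.0508  0.1196] [ 1.799e+02 -1.000e-02  7.830e+01] F [ 0.9  0.8 -0.8] w 51.6 q [ 0.26  0.39 -0.35  2.24  0.25  0.55 -0.48]
(0.4025, -0.051, 0.035, 78.2) 2 rows, rz 0.0003
[[-0.0001,-0.0001,0.0528],[-0.0001,-0.0001,0.0528]]
```

Call:
move_arm(
  jaw=[100,100,100,255,255,255,255,255,255,255],
  dp=[
    [0,0,0.05],
    [0,0,0.04],
    [0,0,0.015],
    [0,0,0],
    [0,0,0],
    [0,0,0],
    [0,0,0],
    [0,0,-0.03],
    [0,0,-0.05],
    [0,0,-0.06],
  ],
  rotation=[
    [0,0,0],
    [0,0,0],
    [0,0,0],
    [0,0,0],
    [0,0,0],
    [0,0,0],
    [0,0,0],
    [0,0,0],
    [0,0,0],
    [0,0,0],
  ],
  squeeze=120,
)

```text
clock: 14.25
position: [0.4022, -0.0503, 0.1502]
tool_rot: [3.141, -0.0, 1.368]
force: [1.4, 0.1, -1.3]
grip_width: 0.0145
```

```bash
python3 -c "
from h import *
st()
im=grab_frame('top');s=grab_frame('scene')
cv2.imwrite('pics/s3.png',s);cv2.imwrite('pics/t3.png',im)
a=np.vstack([s[90:240,260:440],im[190:300,240:420]])
cv2.imwrite('pics/c3.png',np.clip(cv2.resize(np.hstack([s[100:240,260:440],im[160:300,240:420]]),None,fx=2.2,fy=2.2)*1.7,0,255).astype('uint8'))"
```

```text
t 14.25 [ 0.4022 -0.0503  0.1502] [179.98  -0.    78.37] F [ 1.4  0.1 -1.3] w 14.5 q [ 0.31  0.33 -0.4   2.21  0.22  0.64 -0.45]
```

View pics/c3.png

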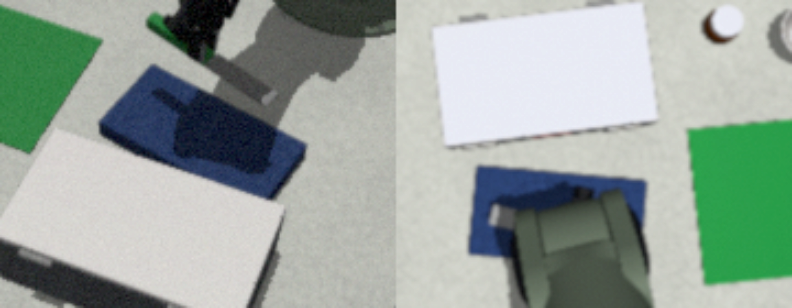

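```bash
python3 -c "
from h import *
z=.154
for t in [(.4245,.057)]:
  for dz in (-.02,0,.02):
    for s in(-.013,.013):
      P=[t[0]-s*.979,t[1]+s*.204,z+dz]
      print(dz,s,'scene',proj('scene',[P])[0].round(1),'top',proj('top',[P])[0].round(1))
s=cv2.imread('pics/s3.png');im=cv2.imread('pics/t3.png')
cv2.imwrite('pics/c4.png',np.clip(np.hstack([cv2.resize(s[115:155,340:400],None,fx=6,fy=6),cv2.resize(im[235:275,270:330],None,fx=6,fy=6)])*2.0,0,255).astype('uint8'))
"
```

```text
-0.02 -0.013 scene [379.1 153.6] top [283.4 253.3]
-0.02 0.013 scene [385.2 148.1] top [281.3 262.1]
0 -0.013 scene [380.1 148.6] top [282.9 253.6]
0 0.013 scene [386.3 143.1] top [280.8 262.5]
0.02 -0.013 scene [381.1 143.5] top [282.5 253.9]
0.02 0.013 scene [387.4 137.9] top [280.4 262.9]
```

View pics/c4.png

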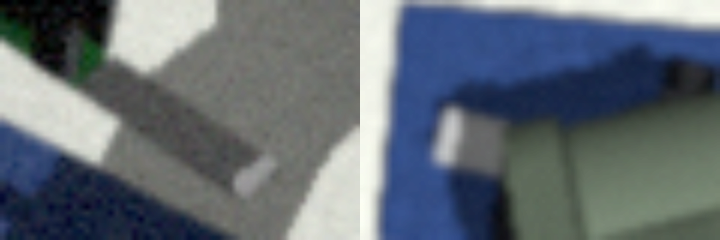

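```bash
python3 -c "
from h import *
plan([(.4112,-.0416,.15,8.3),(.4112,-.0416,.077,8.3)])"
```

```text
(0.4112, -0.0416, 0.15, 8.3) 8 rows, rz 0.0486
[[0.0016,0.0007,0.0004],[0.0017,0.0005,0.0004],[0.0018,0.0002,0.0004],[0.0018,-0.0,0.0004],[0.0017,-0.0003,0.0004],[0.0017,-0.0006,0.0004],[0.0016,-0.0008,0.0004],[0.0014,-0.001,0.0004]]
(0.4112, -0.0416, 0.077, 8.3) 2 rows, rz -0.0
[[0.0,0.0,0.0456]]
```

Call:
move_arm(
  jaw=[255,255,255,255,255,255,255,255,255],
  dp=[
    [0.002,0.001,0],
    [0.002,0,0],
    [0.002,0,0],
    [0.002,0,0],
    [0.002,0,0],
    [0.002,-0.001,0],
    [0.002,-0.001,0],
    [0.001,-0.001,0],
    [0,0,0],
  ],
  rotation=[
    [0,0,0.0486],
    [0,0,0.0486],
    [0,0,0.0486],
    [0,0,0.0486],
    [0,0,0.0486],
    [0,0,0.0486],
    [0,0,0.0486],
    [0,0,0.0486],
    [0,0,0],
  ],
)

```text
clock: 15.48
position: [0.4096, -0.0396, 0.1485]
tool_rot: [3.141, -0.001, 0.147]
force: [0.2, -0.5, -1.2]
grip_width: 0.0141
```

```bash
python3 -c "
from h import *
st()
plan([(.4112,-.0416,.077,8.3)])"
```

```text
t 15.47 [ 0.4096 -0.0396  0.1485] [ 1.7999e+02 -4.0000e-02  8.4400e+00] F [ 0.2 -0.5 -1.2] w 14.1 q [ 0.04  0.32 -0.1   2.21  0.06  0.61 -1.53]
(0.4112, -0.0416, 0.077, 8.3) 2 rows, rz 0.0004
[[0.0008,0.0014,0.0447],[0.0008,0.0014,0.0447]]
```

Call:
move_arm(
  jaw=[255,255,255,255],
  dp=[
    [0.001,0.0015,0.045],
    [0.001,0.001,0.035],
    [0,0,0.0095],
    [0,0,0],
  ],
  rotation=[
    [0,0,0],
    [0,0,0],
    [0,0,0],
    [0,0,0],
  ],
)

```text
clock: 15.98
position: [0.4113, -0.0415, 0.0768]
tool_rot: [-3.141, 0.0, 0.148]
force: [0.2, 0.1, 0.3]
grip_width: 0.0141
```

```bash
python3 -c "
from h import *
st()
s=grab_frame('scene');im=grab_frame('top')
c=np.array([.621,-.011]);R=np.array([[math.cos(.145),-math.sin(.145)],[math.sin(.145),math.cos(.145)]])
for cx in(-.105,-.11):
  for cy in(-.013,.013):
    w=c+R@[cx,cy]; print(cx,cy,proj('top',[[*w,.083]]).round(1),proj('scene',[[*w,.083]]).round(1))
cv2.imwrite('pics/c5.png',np.clip(np.hstack([cv2.resize(im[200:270,270:360],None,fx=4,fy=4),cv2.resize(s[120:190,290:380],None,fx=4,fy=4)])*1.7,0,255).astype('uint8'))
"
```

```text
t 15.97 [ 0.4113 -0.0415  0.0768] [-1.7999e+02  2.0000e-02  8.4700e+00] F [0.2 0.1 0.3] w 14.1 q [ 0.02  0.48 -0.08  2.26  0.1   0.41 -1.56]
-0.105 -0.013 [[315.5 226.6]] [[332.  171.8]]
-0.105 0.013 [[307.1 227.6]] [[341.  174.8]]
-0.11 -0.013 [[315.7 228.2]] [[332.7 170.4]]
-0.11 0.013 [[307.3 229.3]] [[341.7 173.5]]
```

View pics/c5.png

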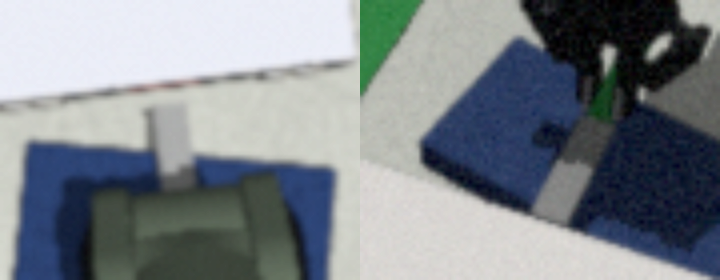

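Call:
move_arm(
  jaw=[255,255,255,255],
  dp=[
    [0.012,0,0],
    [0.012,0,0],
    [0.012,0,0],
    [0,0,0],
  ],
  rotation=[
    [0,0,0],
    [0,0,0],
    [0,0,0],
    [0,0,0],
  ],
)

```text
clock: 16.58
position: [0.4407, -0.037, 0.0765]
tool_rot: [-3.142, -0.0, 0.147]
force: [-0.6, -0.6, -0.5]
grip_width: 0.0139
```

Call:
move_arm(
  jaw=[255,255,255,255,255],
  dp=[
    [0.013,0,0],
    [0.013,0,0],
    [0.013,0,0],
    [0.012,0,0],
    [0,0,0],
  ],
  rotation=[
    [0,0,0],
    [0,0,0],
    [0,0,0],
    [0,0,0],
    [0,0,0],
  ],
)

```text
clock: 17.2
position: [0.4808, -0.0312, 0.0764]
tool_rot: [-3.142, -0.0, 0.146]
force: [0.2, -0.3, -0.6]
grip_width: 0.0145
```

```bash
python3 -c "
from h import *
st()
s=grab_frame('scene');im=grab_frame('top')
cv2.imwrite('pics/c6.png',np.clip(np.hstack([cv2.resize(im[150:270,250:370],None,fx=3,fy=3),cv2.resize(s[120:240,270:390],None,fx=3,fy=3)])*1.7,0,255).astype('uint8'))
"
```

```text
t 17.2 [ 0.4808 -0.0312  0.0764] [-1.80e+02 -1.00e-02  8.39e+00] F [ 0.2 -0.3 -0.6] w 14.5 q [ 0.01  0.55 -0.08  2.09  0.09  0.51 -1.57]
```

View pics/c6.png

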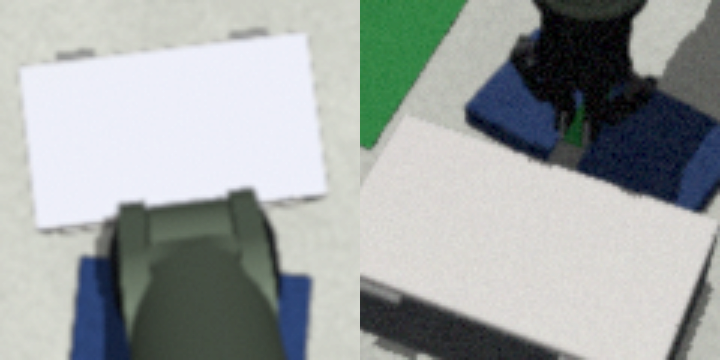

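Call:
move_arm(
  jaw=[255,255,255,255,255,255,255],
  dp=[
    [0,0,-0.008],
    [0,0,-0.008],
    [0,0,-0.008],
    [0.001,0,-0.01],
    [0.002,0,-0.01],
    [0.003,0,-0.01],
    [0,0,0],
  ],
  rotation=[
    [0,0,0],
    [0,0,0],
    [0,0,0],
    [0,0,0],
    [0,0,0],
    [0,0,0],
    [0,0,0],
  ],
)

```text
clock: 18.18
position: [0.4855, -0.0306, 0.1203]
tool_rot: [3.141, -0.001, 0.146]
force: [-1.0, 0.0, -2.3]
grip_width: 0.0145
```

```bash
python3 -c "
from h import *
st()
s=grab_frame('scene');im=grab_frame('top')
cv2.imwrite('pics/c7.png',np.clip(np.hstack([cv2.resize(im[150:270,250:370],None,fx=3,fy=3),cv2.resize(s[120:260,250:390],None,fx=360/140,fy=360/140)])*1.7,0,255).astype('uint8'))
"
```

```text
t 18.18 [ 0.4855 -0.0306  0.1203] [ 1.7999e+02 -6.0000e-02  8.3900e+00] F [-1.   0.  -2.3] w 14.5 q [ 0.01  0.47 -0.09  2.05  0.07  0.62 -1.55]
```

View pics/c7.png

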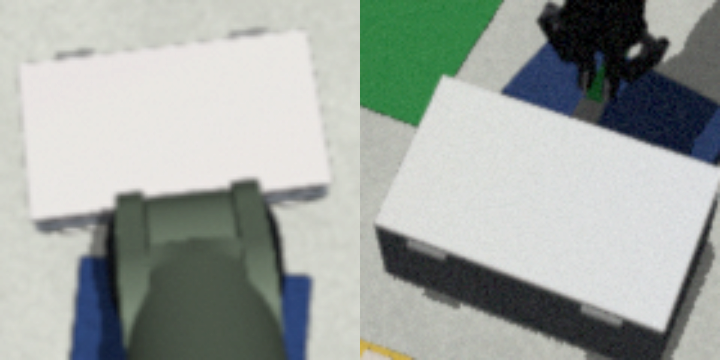

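Call:
move_arm(
  jaw=[255,255,255,255,255,255],
  dp=[
    [0.008,0,-0.021],
    [0.011,0,-0.0195],
    [0.014,0,-0.0175],
    [0.0165,0,-0.0155],
    [0.0185,0,-0.0125],
    [0,0,0],
  ],
  rotation=[
    [0,0,0],
    [0,0,0],
    [0,0,0],
    [0,0,0],
    [0,0,0],
    [0,0,0],
  ],
)

```text
clock: 19.02
position: [0.5397, -0.0225, 0.1886]
tool_rot: [3.142, -0.001, 0.147]
force: [-0.8, -0.8, -1.1]
grip_width: 0.0145
```

```bash
python3 -c "
from h import *
st()
s=grab_frame('scene');im=grab_frame('top')
cv2.imwrite('pics/c8.png',np.clip(np.hstack([cv2.resize(im[130:270,240:380],None,fx=2.5,fy=2.5),cv2.resize(s[80:260,220:400],None,fx=350/180,fy=350/180)])*1.7,0,255).astype('uint8'))
"
```

```text
t 19.02 [ 0.5397 -0.0225  0.1886] [ 1.8e+02 -8.0e-02  8.4e+00] F [-0.8 -0.8 -1.1] w 14.5 q [ 0.    0.44 -0.1   1.87  0.05  0.84 -1.54]
```

View pics/c8.png

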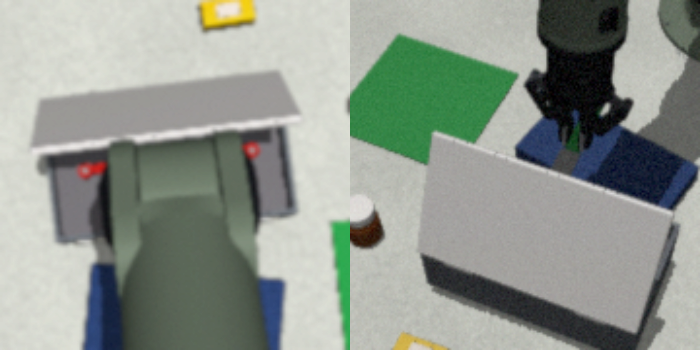

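The lid stands at about 60° on the blade, with the buttons visible at crop (88,170) and (250,150). I'll keep pushing it back.

Call:
move_arm(
  jaw=[255,255,255,255,255,255,255],
  dp=[
    [0.02,0,-0.01],
    [0.0215,0,-0.0065],
    [0.022,0,-0.003],
    [0.0225,0,0],
    [0.022,0,0],
    [0.018,0,0],
    [0,0,0],
  ],
  rotation=[
    [0,0,0],
    [0,0,0],
    [0,0,0],
    [0,0,0],
    [0,0,0],
    [0,0,0],
    [0,0,0],
  ],
)

```text
clock: 20.0
position: [0.6384, -0.0079, 0.2032]
tool_rot: [-3.141, 0.001, 0.146]
force: [-0.2, -0.5, 0.5]
grip_width: 0.0143
```

```bash
python3 -c "
from h import *
st()
s=grab_frame('scene');im=grab_frame('top')
cv2.imwrite('pics/c9.png',np.clip(np.hstack([cv2.resize(im[110:270,230:390],None,fx=2.5,fy=2.5),cv2.resize(s[80:280,200:400],None,fx=2,fy=2)])*1.7,0,255).astype('uint8'))
"
```

```text
t 20.0 [ 0.6384 -0.0079  0.2032] [-1.7999e+02  4.0000e-02  8.3900e+00] F [-0.2 -0.5  0.5] w 14.3 q [-0.02  0.57 -0.09  1.59  0.06  0.99 -1.55]
```

View pics/c9.png

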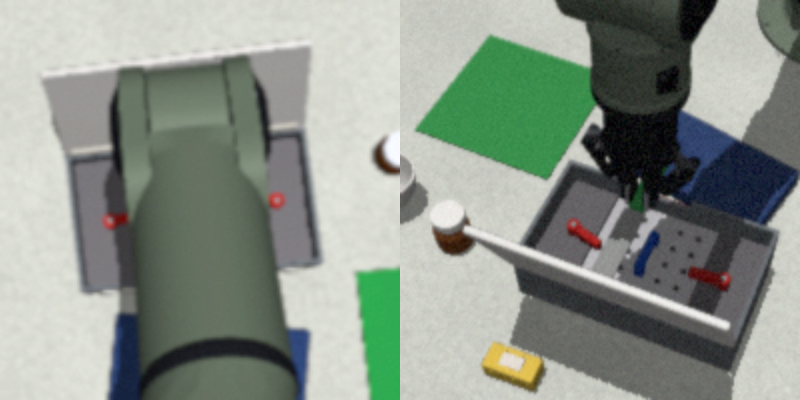

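```bash
python3 -c "
from h import *
plan([(.55,-.021,.21,8.4),(.4175,-.046,.2,78.2),(.4175,-.046,.036,78.2)])"
```

```text
(0.55, -0.021, 0.21, 8.4) 2 rows, rz -0.0001
[[-0.0555,-0.0,-0.0039]]
(0.4175, -0.046, 0.2, 78.2) 8 rows, rz -0.0485
[[-0.0211,0.0008,0.0016],[-0.0209,-0.0024,0.0016],[-0.0203,-0.0055,0.0016],[-0.0193,-0.0085,0.0016],[-0.0177,-0.0114,0.0016],[-0.0158,-0.0139,0.0016],[-0.0135,-0.0162,0.0016],[-0.0109,-0.018,0.0016]]
(0.4175, -0.046, 0.036, 78.2) 4 rows, rz -0.0
[[0.0,0.0,0.0512]]
```

Call:
move_arm(
  jaw=[255,255,255,255,255,255,255,255,255,255],
  dp=[
    [-0.0555,0,-0.004],
    [-0.0555,0,-0.004],
    [-0.021,0.001,0.002],
    [-0.021,-0.002,0.002],
    [-0.02,-0.0055,0.002],
    [-0.019,-0.0085,0.002],
    [-0.018,-0.0115,0.002],
    [-0.016,-0.014,0.002],
    [-0.0135,-0.016,0.002],
    [-0.011,-0.018,0.002],
  ],
  rotation=[
    [0,0,0],
    [0,0,0],
    [0,0,-0.0485],
    [0,0,-0.0485],
    [0,0,-0.0485],
    [0,0,-0.0485],
    [0,0,-0.0485],
    [0,0,-0.0485],
    [0,0,-0.0485],
    [0,0,-0.0485],
  ],
)

```text
clock: 21.35
position: [0.4172, -0.0466, 0.1977]
tool_rot: [3.141, 0.0, 1.37]
force: [0.2, -0.4, -1.7]
grip_width: 0.0141
```

Call:
move_arm(
  jaw=[255,255,255],
  dp=[
    [0,0,0.05],
    [0,0,0.05],
    [0,0,0.04],
  ],
  rotation=[
    [0,0,0],
    [0,0,0],
    [0,0,0],
  ],
)

```text
clock: 21.72
position: [0.4176, -0.0465, 0.0847]
tool_rot: [3.142, -0.0, 1.365]
force: [0.7, -0.6, -1.0]
grip_width: 0.0143
```

```bash
python3 -c "
from h import *
st()
plan([(.4175,-.046,.036,78.2)])"
```

```text
t 21.73 [ 0.4176 -0.0465  0.0847] [180.    -0.    78.21] F [ 0.7 -0.6 -1. ] w 14.3 q [ 0.21  0.47 -0.3   2.23  0.3   0.48 -0.53]
(0.4175, -0.046, 0.036, 78.2) 1 rows, rz 0.0001
[[0.0006,-0.0002,0.0609]]
```

Call:
move_arm(
  jaw=[255,255,255,255,120,120,120,120,120,120],
  dp=[
    [0,0,0.035],
    [0,0,0.018],
    [0,0,0.007],
    [0,0,0],
    [0,0,0],
    [0,0,0],
    [0,0,-0.03],
    [0,0,-0.06],
    [0,0,-0.06],
    [0,0,-0.05],
  ],
  rotation=[
    [0,0,0],
    [0,0,0],
    [0,0,0],
    [0,0,0],
    [0,0,0],
    [0,0,0],
    [0,0,0],
    [0,0,0],
    [0,0,0],
    [0,0,0],
  ],
)

```text
clock: 22.98
position: [0.4184, -0.0464, 0.1998]
tool_rot: [3.14, -0.0, 1.365]
force: [0.3, -1.2, -0.6]
grip_width: 0.0455
```

```bash
python3 -c "
from h import *
st()
c=np.array([.621,-.011]);R=np.array([[math.cos(.145),-math.sin(.145)],[math.sin(.145),math.cos(.145)]])
W=lambda x,y:c+R@[x,y]
for n,x,y in [('L0',.026,.078),('L1',-.022,.078),('R0',.026,-.078),('R1',-.022,-.078),('ins',0,0)]: print(n,W(x,y).round(4))
a=W(.028,.078)
plan([(.5,.02,.2,50),(*a,.2,8.3)])
s=grab_frame('scene');im=grab_frame('top');cv2.imwrite('pics/t9.png',im)
for q in blobs(im,(0,140,60),(8,255,255),(240,160,370,235),8)+blobs(im,(172,140,60),(180,255,255),(240,160,370,235),8): print('red',cv2.boundingRect(q),rect('top',q,.0715))
"
```

```text
t 22.98 [ 0.4184 -0.0464  0.1998] [ 1.7993e+02 -1.0000e-02  7.8210e+01] F [ 0.3 -1.2 -0.6] w 45.5 q [ 0.32  0.27 -0.41  2.13  0.15  0.78 -0.39]
L0 [0.6355 0.0699]
L1 [0.588 0.063]
R0 [ 0.658  -0.0844]
R1 [ 0.6105 -0.0914]
ins [ 0.621 -0.011]
(0.5, 0.02, 0.2, 50) 4 rows, rz 0.0392
[[0.0255,0.0207,-0.0001],[0.0279,0.0174,-0.0001],[0.0298,0.0139,-0.0001],[0.0313,0.0101,-0.0001]]
(np.float64(0.637435755847006), np.float64(0.07022724868994154), 0.2, 8.3) 5 rows, rz 0.0463
[[0.0317,0.0182,-0.0],[0.034,0.0135,-0.0],[0.0356,0.0084,-0.0],[0.0364,0.0031,-0.0],[0.0365,-0.0022,-0.0]]
red (327, 187, 16, 6) [637.  -95.9  48.   13.6  84.1]
red (272, 195, 16, 6) [608.1  75.1  47.6  13.3 -80.5]
```

```bash
python3 -c "
from h import *
c=np.array([.621,-.011]);R=np.array([[math.cos(.145),-math.sin(.145)],[math.sin(.145),math.cos(.145)]])
W=lambda x,y:c+R@[x,y]
print(W(.042,.078),W(.042,-.078))
plan([(.5,.02,.2,50),(*W(.042,.078),.2,8.3)])
"
```

```text
[0.65128884 0.07225014] [ 0.67382966 -0.08211278]
(0.5, 0.02, 0.2, 50) 4 rows, rz 0.0392
[[0.0255,0.0202,0.0004],[0.0278,0.0169,0.0004],[0.0296,0.0134,0.0004],[0.031,0.0096,0.0004]]
(np.float64(0.6512888385292195), np.float64(0.0722501427058889), 0.2, 8.3) 5 rows, rz 0.0463
[[0.0343,0.0206,-0.0],[0.0369,0.0154,-0.0],[0.0388,0.0099,-0.0],[0.0398,0.0041,-0.0],[0.04,-0.0017,-0.0]]
```

Call:
move_arm(
  jaw=[255,255,255,255,255,255,255,255,255,255],
  dp=[
    [0.0255,0.02,0],
    [0.028,0.017,0],
    [0.03,0.0135,0],
    [0.031,0.0095,0],
    [0.0345,0.0205,0],
    [0.037,0.0155,0],
    [0.039,0.01,0],
    [0.04,0.004,0],
    [0.04,-0.0015,0],
    [0,0,0.02],
  ],
  rotation=[
    [0,0,0.039],
    [0,0,0.039],
    [0,0,0.039],
    [0,0,0.039],
    [0,0,0.0463],
    [0,0,0.0463],
    [0,0,0.0463],
    [0,0,0.0463],
    [0,0,0.0463],
    [0,0,0],
  ],
  squeeze=40,
)

```text
clock: 24.32
position: [0.6515, 0.0747, 0.1812]
tool_rot: [-3.142, -0.001, 0.147]
force: [0.5, -0.5, -0.7]
grip_width: 0.0
```

```bash
python3 -c "
from h import *
st()
plan([(.6513,.0723,.063,8.3)])
"
```

```text
t 24.32 [0.6515 0.0747 0.1812] [-1.80e+02 -8.00e-02  8.42e+00] F [ 0.5 -0.5 -0.7] w 0.0 q [-0.13  0.62 -0.11  1.56  0.08  0.96 -1.69]
(0.6513, 0.0723, 0.063, 8.3) 3 rows, rz 0.0002
[[-0.0002,0.001,0.0493],[-0.0002,0.001,0.0493],[-0.0002,0.001,0.0493]]
```

Call:
move_arm(
  jaw=[255,255,255,255,255,255,255,255,255,255],
  dp=[
    [0,0.002,0.055],
    [0,0.001,0.055],
    [0,0,0.03],
    [0,0,0.0075],
    [-0.016,0,0],
    [-0.016,0,0],
    [-0.016,0,0],
    [-0.016,0,0],
    [-0.016,0,0],
    [0,0,0],
  ],
  rotation=[
    [0,0,0],
    [0,0,0],
    [0,0,0],
    [0,0,0],
    [0,0,0],
    [0,0,0],
    [0,0,0],
    [0,0,0],
    [0,0,0],
    [0,0,0],
  ],
)

```text
clock: 25.58
position: [0.5862, 0.0618, 0.0643]
tool_rot: [-3.142, -0.0, 0.148]
force: [-1.6, -0.5, 7.5]
grip_width: 0.0001
```

Call:
move_arm(
  jaw=[255,255,255,255,255,255,255,255],
  dp=[
    [0,0,-0.045],
    [0,0,-0.04],
    [0.02,0.049,0],
    [0.02,0.049,0],
    [0.02,0.049,0],
    [0.02,0.048,0],
    [0,0,0.02],
    [0,0,0],
  ],
  rotation=[
    [0,0,0],
    [0,0,0],
    [0,0,0],
    [0,0,0],
    [0,0,0],
    [0,0,0],
    [0,0,0],
    [0,0,0],
  ],
)

```text
clock: 26.58
position: [0.6719, -0.0825, 0.1142]
tool_rot: [-3.141, 0.003, 0.148]
force: [-0.1, 0.2, 0.3]
grip_width: 0.0003
```

```bash
python3 -c "
from h import *
st()
plan([(.6738,-.0821,.063,8.3)])
im=grab_frame('top');cv2.imwrite('pics/t10.png',im)
for q in blobs(im,(0,140,60),(8,255,255),(240,160,370,235),8)+blobs(im,(172,140,60),(180,255,255),(240,160,370,235),8): print('red',cv2.boundingRect(q),rect('top',q,.0715))
"
```

```text
t 26.57 [ 0.6719 -0.0825  0.1142] [-1.7994e+02  1.7000e-01  8.4900e+00] F [-0.1  0.2  0.3] w 0.3 q [ 0.1   0.73 -0.11  1.54  0.09  0.88 -1.46]
(0.6738, -0.0821, 0.063, 8.3) 2 rows, rz 0.0005
[[0.0012,-0.0001,0.032],[0.0012,-0.0001,0.032]]
red (272, 196, 11, 14) [591.3  81.   49.5  13.7  38.4]
```

Call:
move_arm(
  jaw=[255,255,255,255,255,255,255,255,255,255],
  dp=[
    [0.001,0.011,0.035],
    [0.001,0,0.0265],
    [-0.016,0,0],
    [-0.016,0,0],
    [-0.016,0,0],
    [-0.016,0,0],
    [-0.016,0,0],
    [-0.016,0,0],
    [0,0,0],
    [0,0,-0.05],
  ],
  rotation=[
    [0,0,0],
    [0,0,0],
    [0,0,0],
    [0,0,0],
    [0,0,0],
    [0,0,0],
    [0,0,0],
    [0,0,0],
    [0,0,0],
    [0,0,0],
  ],
)

```text
clock: 27.88
position: [0.5989, -0.1028, 0.1048]
tool_rot: [-3.141, 0.004, 0.148]
force: [-0.2, -0.4, 0.9]
grip_width: 0.0002
```

```bash
python3 -c "
from h import *
st()
c=np.array([.621,-.011]);R=np.array([[math.cos(.145),-math.sin(.145)],[math.sin(.145),math.cos(.145)]])
W=lambda x,y:c+R@[x,y]
p=bot.observe()['position'];p=[*p]
plan([(p[0],p[1],.13,8.4),(*W(.004,.087),.13,8.4),(*W(.004,.087),.065,8.4)])
"
```

```text
t 27.88 [ 0.5989 -0.1028  0.1048] [-179.94    0.25    8.48] F [-0.2 -0.4  0.9] w 0.2 q [ 0.15  0.65 -0.11  1.74  0.1   0.76 -1.44]
(np.float64(0.5989158232843416), np.float64(-0.1027599985481936), 0.13, 8.4) 1 rows, rz 0.0004
[[0.0,0.0,-0.0315]]
(np.float64(0.6123871822386738), np.float64(0.07566498352974045), 0.13, 8.4) 4 rows, rz -0.0
[[0.0123,-0.0545,-0.0]]
(np.float64(0.6123871822386738), np.float64(0.07566498352974045), 0.065, 8.4) 2 rows, rz -0.0
[[0.0,0.0,0.0406]]
```

Call:
move_arm(
  jaw=[255,255,255,255,255,255,255],
  dp=[
    [0,0,-0.0315],
    [0.0123,-0.0545,0],
    [0.0123,-0.0545,0],
    [0.0123,-0.0545,0],
    [0.0123,-0.0545,0],
    [0,0,0.025],
    [0,0,0.0155],
  ],
  rotation=[
    [0,0,0],
    [0,0,0],
    [0,0,0],
    [0,0,0],
    [0,0,0],
    [0,0,0],
    [0,0,0],
  ],
)

```text
clock: 28.75
position: [0.6134, 0.0756, 0.0984]
tool_rot: [3.141, 0.001, 0.148]
force: [0.1, -0.7, -0.1]
grip_width: 0.0001
```

Call:
move_arm(
  jaw=[255,255,255,255,255,255,255,255],
  dp=[
    [-0.013,0,0],
    [-0.013,0,0],
    [-0.013,0,0],
    [-0.01,0,0],
    [0,0,0],
    [0,0,-0.05],
    [-0.04,0,-0.06],
    [-0.06,0,-0.05],
  ],
  rotation=[
    [0,0,0],
    [0,0,0],
    [0,0,0],
    [0,0,0],
    [0,0,0],
    [0,0,0],
    [0,0,0],
    [0,0,0],
  ],
)

```text
clock: 29.75
position: [0.4956, 0.058, 0.2288]
tool_rot: [-3.141, -0.001, 0.148]
force: [-0.3, 0.1, 0.6]
grip_width: -0.0001
```

Call:
move_arm(
  jaw=[100,100,100,100],
  dp=[
    [-0.03,-0.06,0],
    [-0.02,-0.06,0],
    [0,-0.06,0],
    [0,-0.06,0],
  ],
  rotation=[
    [0,0,0],
    [0,0,0],
    [0,0,0],
    [0,0,0],
  ],
)

```text
clock: 30.25
position: [0.4277, 0.2435, 0.2278]
tool_rot: [-3.141, -0.001, 0.148]
force: [1.0, -0.7, -0.6]
grip_width: 0.0517
```

```bash
python3 -c "
from h import *
st()
im=grab_frame('top');s=grab_frame('scene');cv2.imwrite('pics/t11.png',im)
for q in blobs(im,(0,140,60),(8,255,255),(240,160,370,235),8)+blobs(im,(172,140,60),(180,255,255),(240,160,370,235),8): print('red',cv2.boundingRect(q),rect('top',q,.0715))
for c in blobs(im,(50,120,40),(75,255,255),(265,230,360,290),30): print('sp',rect('top',c,.048))
for c in blobs(im,(105,120,50),(125,255,255),(290,175,340,225),10): print('handle',rect('top',c,.08),rect('top',c,.05))
for c in blobs(im,(105,120,60),(125,255,255),(150,165,260,280),30): print('blue',rect('top',c,.033))
cv2.imwrite('pics/c11.png',np.clip(np.hstack([cv2.resize(im[110:290,150:390],None,fx=2,fy=2),cv2.resize(s[80:280,180:390],None,fx=1.8,fy=1.8)]).astype(float)*1.6,0,255).astype('uint8') if False else np.clip(cv2.resize(im[110:300,150:390],None,fx=3,fy=3)*1.6,0,255).astype('uint8'))
"
```

```text
t 30.25 [0.4277 0.2435 0.2278] [-1.7998e+02 -6.0000e-02  8.4700e+00] F [ 1.  -0.7 -0.6] w 51.7 q [-0.45  0.32 -0.23  1.94  0.09  0.89 -2.15]
red (272, 196, 11, 14) [591.   81.3  49.5  13.7  37. ]
red (338, 188, 6, 16) [ 617.9 -114.9   47.5   13.2    5.3]
sp [413.7 -83.3  95.5  16.   78. ]
handle [620.8 -10.1  54.1   8.8   8.4] [623.9  -9.9  55.3   9.    8.4]
blue [526.2 356.5  62.6  35.2  -8.5]
```

View pics/c11.png

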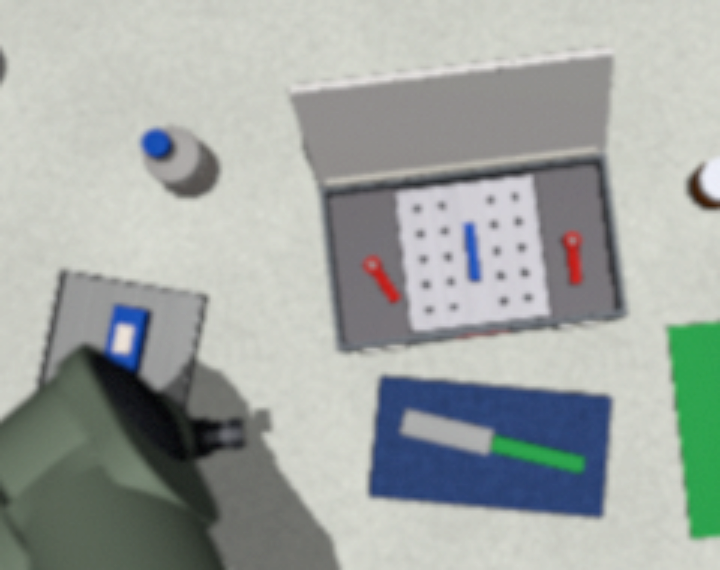

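```bash
python3 -c "
from h import *
plan([(.6134,.0757,.14,8.4),(.6134,.0757,.065,8.4)])
"
```

```text
(0.6134, 0.0757, 0.14, 8.4) 6 rows, rz 0.0004
[[0.033,0.0412,0.0182],[0.033,0.0412,0.0182],[0.0331,0.0411,0.0182],[0.0331,0.0411,0.0182],[0.0332,0.041,0.0182],[0.0332,0.041,0.0182]]
(0.6134, 0.0757, 0.065, 8.4) 2 rows, rz -0.0
[[0.0,0.0,0.0469]]
```

Call:
move_arm(
  jaw=[255,255,255,255,255,255,255,255],
  dp=[
    [0.033,0.041,0.018],
    [0.033,0.041,0.018],
    [0.033,0.041,0.018],
    [0.033,0.041,0.018],
    [0.033,0.041,0.018],
    [0.033,0.041,0.018],
    [0,0,0.02],
    [0,0,0],
  ],
  rotation=[
    [0,0,0],
    [0,0,0],
    [0,0,0],
    [0,0,0],
    [0,0,0],
    [0,0,0],
    [0,0,0],
    [0,0,0],
  ],
)

```text
clock: 31.35
position: [0.6126, 0.0707, 0.1238]
tool_rot: [-3.141, 0.002, 0.148]
force: [0.4, -0.3, -0.3]
grip_width: 0.0002
```

Call:
move_arm(
  jaw=[255,255,255,255,255,255,255,255,255],
  dp=[
    [0,-0.008,0.035],
    [0,0,0.025],
    [0,0,0.0135],
    [0,0,0],
    [-0.013,0,0],
    [-0.013,0,0],
    [-0.013,0,0],
    [-0.01,0,0],
    [0,0,0],
  ],
  rotation=[
    [0,0,0],
    [0,0,0],
    [0,0,0],
    [0,0,0],
    [0,0,0],
    [0,0,0],
    [0,0,0],
    [0,0,0],
    [0,0,0],
  ],
)

```text
clock: 32.48
position: [0.5732, 0.071, 0.0662]
tool_rot: [3.142, 0.0, 0.148]
force: [-0.6, -0.8, 0.2]
grip_width: 0.0
```

```bash
python3 -c "
from h import *
st()
p=bot.observe()['position']
plan([(p[0],p[1],.14,8.4),(.6208,-.0101,.14,8.4),(.6208,-.0101,.062,8.4)])
"
```

```text
t 32.48 [0.5732 0.071  0.0662] [1.80e+02 2.00e-02 8.48e+00] F [-0.6 -0.8  0.2] w 0.0 q [-0.13  0.67 -0.14  1.84  0.14  0.64 -1.78]
(np.float64(0.5731605632795908), np.float64(0.07099017265986976), 0.14, 8.4) 2 rows, rz 0.0002
[[0.0,0.0,-0.0461],[0.0,0.0,-0.0461]]
(0.6208, -0.0101, 0.14, 8.4) 2 rows, rz -0.0
[[0.0221,0.0545,-0.0]]
(0.6208, -0.0101, 0.062, 8.4) 2 rows, rz -0.0
[[0.0,0.0,0.0488]]
```

Call:
move_arm(
  jaw=[255,255,120,120,120],
  dp=[
    [0,0,-0.046],
    [0,0,-0.046],
    [0.022,0.0545,0],
    [0.022,0.0545,0],
    [0,0,0],
  ],
  rotation=[
    [0,0,0],
    [0,0,0],
    [0,0,0],
    [0,0,0],
    [0,0,0],
  ],
)

```text
clock: 33.1
position: [0.6226, -0.0138, 0.1395]
tool_rot: [3.14, -0.0, 0.143]
force: [-0.2, -0.6, -1.2]
grip_width: 0.0451
```

```bash
python3 -c "
from h import *
st()
im=grab_frame('top');
for q in blobs(im,(0,140,60),(8,255,255),(240,160,370,235),8)+blobs(im,(172,140,60),(180,255,255),(240,160,370,235),8): print('red',cv2.boundingRect(q),rect('top',q,.0715))
plan([(.6208,-.0101,.063,8.4)])
"
```

```text
t 33.1 [ 0.6226 -0.0138  0.1395] [ 1.7992e+02 -2.0000e-02  8.2100e+00] F [-0.2 -0.6 -1.2] w 45.1 q [ 0.02  0.62 -0.15  1.68  0.12  0.84 -1.6 ]
red (272, 196, 8, 16) [587.8  87.1  50.1  13.6  15.7]
red (339, 191, 5, 13) [ 613.1 -115.6   38.5   12.1    6.6]
(0.6208, -0.0101, 0.063, 8.4) 2 rows, rz -0.0002
[[-0.0005,-0.0009,0.0477],[-0.0005,-0.0009,0.0477]]
```

Call:
move_arm(
  jaw=[120,120,120,255,255,255,255,255],
  dp=[
    [-0.0005,-0.001,0.045],
    [0,-0.001,0.04],
    [0,0,0.0105],
    [0,0,0],
    [0,0,0],
    [0,0,0],
    [0,0,0],
    [0,0,0],
  ],
  rotation=[
    [0,0,0],
    [0,0,0],
    [0,0,0],
    [0,0,0],
    [0,0,0],
    [0,0,0],
    [0,0,0],
    [0,0,0],
  ],
  squeeze=70,
)

```text
clock: 34.15
position: [0.6215, -0.0082, 0.0648]
tool_rot: [3.142, -0.002, 0.148]
force: [-1.8, 1.3, 8.6]
grip_width: 0.01
```

Call:
move_arm(
  jaw=[255,255,255,255,255,255,255,255],
  dp=[
    [0,0,-0.008],
    [0,0,-0.015],
    [0,0,-0.02],
    [0,0,-0.03],
    [0,0,-0.05],
    [0,0,-0.05],
    [0,0,-0.03],
    [0,0,0],
  ],
  rotation=[
    [0,0,0],
    [0,0,0],
    [0,0,0],
    [0,0,0],
    [0,0,0],
    [0,0,0],
    [0,0,0],
    [0,0,0],
  ],
)

```text
clock: 35.15
position: [0.6216, -0.0084, 0.2283]
tool_rot: [3.141, -0.004, 0.148]
force: [-1.7, 0.7, -3.5]
grip_width: 0.0101
```

```bash
python3 -c "
from h import *
st()
plan([(.4525,-.3506,.22,-30),(.4525,-.3506,.021,-30)])
"
```

```text
t 35.15 [ 0.6216 -0.0084  0.2283] [179.97  -0.22   8.47] F [-1.7  0.7 -3.5] w 10.1 q [ 0.03  0.52 -0.16  1.61  0.09  1.01 -1.58]
(0.4525, -0.3506, 0.22, -30) 8 rows, rz 0.0267
[[-0.034,0.049,0.0013],[-0.0298,0.0517,0.0013],[-0.0253,0.054,0.0013],[-0.0207,0.0559,0.0013],[-0.016,0.0575,0.0013],[-0.0111,0.0586,0.0013],[-0.0061,0.0593,0.0013],[-0.0012,0.0596,0.0013]]
(0.4525, -0.3506, 0.021, -30) 4 rows, rz -0.0
[[0.0,-0.0,0.0622]]
```

Call:
move_arm(
  jaw=[255,255,255,255,255,255,255,255,255],
  dp=[
    [-0.034,0.049,0.001],
    [-0.03,0.0515,0.001],
    [-0.0255,0.054,0.001],
    [-0.0205,0.056,0.001],
    [-0.016,0.0575,0.001],
    [-0.011,0.0585,0.001],
    [-0.006,0.0595,0.001],
    [-0.001,0.0595,0.001],
    [0,0,0],
  ],
  rotation=[
    [0,0,0.0267],
    [0,0,0.0267],
    [0,0,0.0267],
    [0,0,0.0267],
    [0,0,0.0267],
    [0,0,0.0267],
    [0,0,0.0267],
    [0,0,0.0267],
    [0,0,0],
  ],
)

```text
clock: 36.28
position: [0.4492, -0.3538, 0.2184]
tool_rot: [3.14, 0.001, -0.53]
force: [0.5, 0.6, -2.8]
grip_width: 0.0105
```

```bash
python3 -c "
from h import *
st()
plan([(.4525,-.3506,.021,-30)])
"
```

```text
t 36.27 [ 0.4492 -0.3538  0.2184] [ 1.7991e+02  8.0000e-02 -3.0340e+01] F [ 0.5  0.6 -2.8] w 10.5 q [ 0.51  0.45  0.07  1.76 -0.04  0.93 -1.5 ]
(0.4525, -0.3506, 0.021, -30) 4 rows, rz -0.0005
[[0.0004,-0.0014,0.0617],[0.0004,-0.0014,0.0617],[0.0004,-0.0014,0.0617],[0.0004,-0.0014,0.0617]]
```

Call:
move_arm(
  jaw=[255,255,255,255,255,255,255,130,130,130],
  dp=[
    [0,-0.0015,0.06],
    [0,-0.0015,0.06],
    [0,-0.001,0.06],
    [0,0,0.045],
    [0,0,0.015],
    [0,0,0.007],
    [0,0,0],
    [0,0,0],
    [0,0,0],
    [0,0,0],
  ],
  rotation=[
    [0,0,0],
    [0,0,0],
    [0,0,0],
    [0,0,0],
    [0,0,0],
    [0,0,0],
    [0,0,0],
    [0,0,0],
    [0,0,0],
    [0,0,0],
  ],
)

```text
clock: 37.52
position: [0.4537, -0.3481, 0.0222]
tool_rot: [3.142, -0.001, -0.523]
force: [-0.8, 0.1, -0.5]
grip_width: 0.0419
```

Call:
move_arm(
  jaw=[130,130,130,130,130,130,130],
  dp=[
    [0,0,-0.02],
    [0,0,-0.05],
    [0,0,-0.06],
    [0,0,-0.06],
    [-0.03,0.05,-0.06],
    [-0.03,0.05,0],
    [-0.03,0.05,0],
  ],
  rotation=[
    [0,0,0],
    [0,0,0],
    [0,0,0],
    [0,0,0],
    [0,0,0],
    [0,0,0],
    [0,0,0],
  ],
)

```text
clock: 38.4
position: [0.3327, -0.4151, 0.2203]
tool_rot: [3.141, -0.002, -0.523]
force: [0.2, -0.6, -1.1]
grip_width: 0.0418
```

```bash
python3 -c "
from h import *
st()
im=grab_frame('top');s=grab_frame('scene')
for q in blobs(im,(0,140,60),(8,255,255),(240,160,370,235),8)+blobs(im,(172,140,60),(180,255,255),(240,160,370,235),8): print('red',rect('top',q,.0715))
for c in blobs(im,(50,120,40),(75,255,255),(265,230,360,290),30): print('sp',rect('top',c,.048))
for c in blobs(im,(105,120,50),(125,255,255),(375,210,450,290),10): print('handle',rect('top',c,.034))
for c in blobs(im,(105,120,60),(125,255,255),(150,165,260,280),30): print('blue',rect('top',c,.033))
cv2.imwrite('pics/t12.png',np.clip(cv2.resize(im[110:300,140:460],None,fx=2.5,fy=2.5)*1.6,0,255).astype('uint8'))
cv2.imwrite('pics/s12.png',np.clip(cv2.resize(s[60:330,150:550],None,fx=2,fy=2)*1.6,0,255).astype('uint8'))
"
```

```text
t 38.4 [ 0.3327 -0.4151  0.2203] [ 1.7997e+02 -1.2000e-01 -2.9960e+01] F [ 0.2 -0.6 -1.1] w 41.8 q [ 0.71  0.39  0.09  1.86 -0.05  0.89 -1.27]
red [ 616.4 -115.    50.4   13.2    5.3]
red [588.   88.   49.1  13.4  13. ]
sp [413.7 -83.3  95.5  16.   78. ]
handle [ 455.3 -346.4   57.3   11.3  -29.5]
blue [523.9 356.9  67.3  35.2  -8.5]
```

View pics/t12.png

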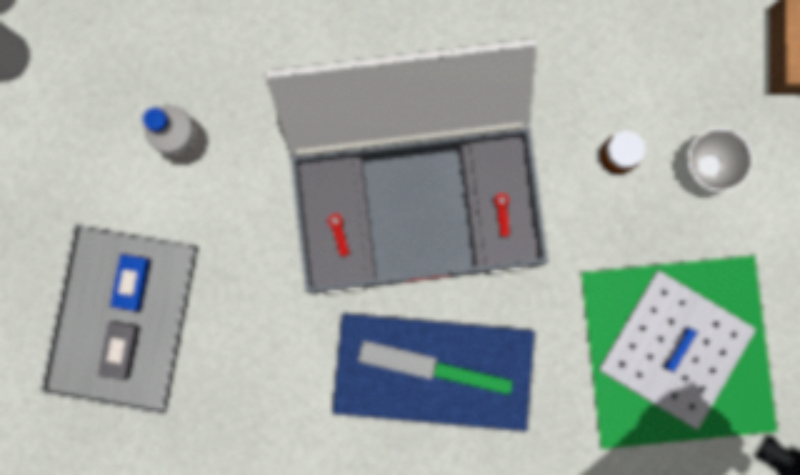

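View pics/s12.png

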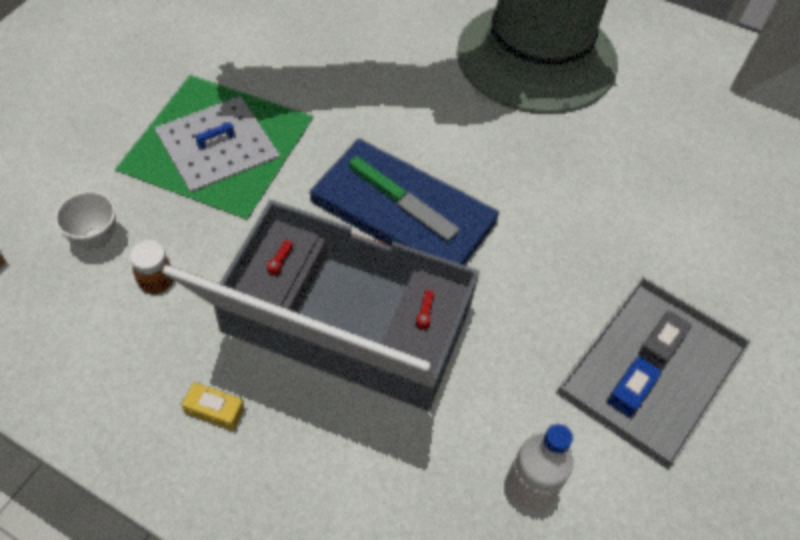

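Everything is in place, so I'll do one last numeric check and hand in.

```bash
python3 -c "
from h import *
im=grab_frame('top')
a=cv2.imread('pics/top0.png')
for n,(x0,y0,x1,y1) in dict(bottle=(192,145,225,178),jar=(378,158,402,184),tub=(410,158,444,192)).items(): print(n,'mean diff',cv2.absdiff(a,im)[y0:y1,x0:x1].mean().round(1))
for c in blobs(im,(50,120,40),(75,255,255),(265,230,360,290),30): print('sp',rect('top',c,.048))
st();workorder.job_done()"
```

```text
bottle mean diff 8.4
jar mean diff 9.5
tub mean diff 8.6
sp [414.1 -83.4  95.5  15.8  77.4]
t 38.55 [ 0.3319 -0.4156  0.2198] [ 1.7996e+02 -5.0000e-02 -3.0190e+01] F [ 1.2  0.2 -0.7] w 41.8 q [ 0.71  0.39  0.09  1.86 -0.04  0.89 -1.27]
the job is handed in; nothing more can be done
```

The job is handed in at 38.6 s, and the last pictures show everything where it should be. The hand-in gives no verdict, so that is my own reading.

- **Boxes:** the blue and grey boxes were the only ones on the lid, and both now lie in the steel tray. I left the yellow box on the table alone as a look-alike; no orange box was present.
- **Lid:** the spatula blade in the notch levered it up and pushed it back to about 1.85 rad, worked out from where the blade tip was and from the pictures.
- **Spatula:** it is back on the blue pad, about 4 mm (in x) and 3 mm (in y) from the pad's centre.
- **Turn buttons:** both measured about 1.45–1.5 rad aside. The first sweep left the left one at only about 1.05 rad, and the second passed too high and missed it, so I pushed it a third time.
- **Insert:** it lies flat on the green mat, handle up, about 5 mm from the mat's centre.

**Weaker checks:**
- The bottle, tub and jar look unmoved in the pictures. The before/after image difference at all three was an even 8–9 grey levels, which I took for noise or lighting and did not follow up.
- The gripper read 14 mm on the 18 mm spatula handle, but nothing slipped.
- I saw nothing knocked aside during the run.

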